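# Unhook the pastry cutter past the sprung keeper

### The arm

A 6-joint arm with a two-finger parallel gripper is mounted at the origin on the work surface. World frame = base frame: x ahead of the robot, y to its left, z up, the work surface at z = 0. Lengths are in m, angles in rad, forces in N, time in s.
With the tool pointing down it reaches from about 0.35 to 0.775 m from the base axis. Payload 5.5 kg.
Tool frame: the origin (TCP) lies at the very end of the fingers, on their centre line; the grasp point (between the pads) lies 19 mm behind it; y points along the fingers, z is the direction in which the jaws open and shut, and the axes are right-handed (so a half turn about y gives the same grasp; the last joint's range is limited). The gripper opens to 85 mm and grips with 20 to 120 N. Pads are 22 mm wide; open, the fingers measure 114 mm over their backs; the gripper's body (76 mm by 85 mm) begins 54 mm behind the grasp point. The pads swing forward as they close: fully open they stand 13 mm farther back than shut.
Start: joints at [1.195, 0.313, 0.046, 1.304, 0, 1.431], TCP at [0.134, 0.559, 0.231] pointing down, gripper open.
Joint ranges: [-2.76, 2.76], [-0.86, 1.69], [-1.03, 1.26], [-2.2, 2.34], [-1.47, 1.5], [-3.14, 3.14]. Speed limits (rad/s): [2.57, 2.57, 3.14, 3.14, 3.14, 3.14].

### API

Orientations are given as a unit quaternion [w, x, y, z].
In Python, from workcell import env gives the robot as it stands.
- The arm moves only by the shell command python3 -m inch 'ROWS' [OPENING] [FORCE]. ROWS is JSON, a list that holds one entry, the list of rows, each a list of 4 numbers: the shift along the tool's x, y, z in mm, then the turn about the tool's y in degrees. In form: [[[tx, ty, tz, spin], ...]]. A call has 1 to 10 rows; each row is the pose to reach, as a shift and turn from the pose commanded when the call began, along the tool's axes at that moment; what a row does not reach only later rows make up. A row lasts 1/10 s, in which the tool goes at most 50 mm and 8.59 degrees, less where a joint would pass 70% of its speed; a pose out of reach is approached as far as the arm can. A call with a gripper value outside its range is refused whole. OPENING is the finger opening in mm, from 0 to 85.4, set as the call begins (- or left out, the last holds). The fingers move at their own pace and stop on an object; FORCE is the grip in N (left out, the last holds). Time passes only in rows, so rows that repeat a pose let the fingers close. It gives the time, the measured TCP pose, the force and the opening at its end, in the units of the state.
- env.get_state(): the state, without advancing time (a new reading comes with each control period).
- env.read_camera(name): name is "scene" or "side" or "wrist"; returns the picture (400x640x3 uint8, blue, green, red); there is no depth.
- env.camera_model(name): a dict with "fx", "fy", "cx", "cy" (pixels), "R" (3x3) and "t" (3): a world point X has camera coordinates R X + t; the wrist camera has in their place "mount" (4x4, takes a point from camera to tool coordinates, whose origin is the TCP and whose axes are the tool frame's). Camera axes: x right, y down, z forward; pixel columns grow to the right and rows downward; lengths in m; the calibration is good to about 2 mm. A picture is of the moment at which its call begins: read the wrist's pose just before it. camera_model takes no time and is no camera call.
- env.hand_in(): hands the job in, once; it reports no verdict.
The state is a dict: "clock": time; "joint_pos": joint angles; "qvel": joint speeds; "tau": joint torques, N m; "tcp_pos": TCP position; "orientation": TCP orientation; "wrist_force": force on the tool from outside, world axes, zero at the start; "ft_torque": the same for the moment, N m; "finger_gap": finger opening in m.
Only numpy, scipy, OpenCV 4.12 (cv2) and the standard library are available. Lean on these libraries where they do the work, as an engineer would, in place of code of your own. Each camera call takes 0.05 s, during which the arm holds its last target.

### The job

Take the red-handled pastry cutter off the safety hook: push its hanging bar against the orange sprung keeper until the keeper is fully open, keep it pressed and lift the cutter out over the hook's lip and forward off the hook, without wrenching the hook's lip or ramming the keeper. Then stand the cutter upright in the blue tray, ring flat on the tray floor, setting it down rather than dropping it, and leave everything else where it is.

Things in the scene. Friction and masses are not known exactly. Their poses are not given: they have to be found in the camera images.
- cutter: The red-handled round pastry cutter, steel, about 0.28 kg, 161 mm tall, hanging upright on the hook. Origin: centre of the ring's underside; z up the cutter. Ring 72 mm outside diameter, 28 mm tall, wall 3 mm. Two flat straps (8 mm wide in x, 3 mm thick) rise at y = +-34.5 mm from the ring to the grip at the top.
- bar (a point): Centre of the cutter's flat hanging bar, 88 mm above the cutter's origin. The bar runs along the cutter's y from strap to strap (69 mm), is 8 mm wide in x and 6 mm thick, and is what sits in the hook.
- grip (a point): Centre of the cutter's red grip, 144 mm above its origin: a block 26 mm (x) by 78 mm (y) by 34 mm tall. Take it across its 26 mm and grip firmly (about 50 N): pushing the bar against the keeper, 56 mm lower, tends to tilt the cutter in the fingers.
- stand: Fixed steel hook stand. Origin on the table straight below the nominal middle of the hook's seat; the hook points to the stand's -x, the column is at +x. Grey base plate 12 mm thick, x -60 to 130 mm, 110 mm wide. Nothing of the stand is higher than 154 mm. More than 12 N from the cutter on the lip, seat or keeper damages it.
- seat (a point): NOMINAL middle of the seat floor, 130 mm over the table; axes as the stand. Hook 10 mm wide (y). From here: pocket x -17 to 17; front post x -25 to -17, top z 22; lip from its top back over the pocket to x = 13, z 14 to 22: no straight lift. The real hook with keeper is clamped up to 12 mm either way along x of these numbers, a new unmeasured shift each time: feel for the keeper's stop.
- column (a point): Top of the stand's column, 135 mm above the table, 105 mm behind the seat along the stand's +x; the column is 20 mm (x) by 30 mm (y).
- keeper (a joint): Travel (m) of the orange sprung keeper along the stand's +x: 0 shut (its face at nominal x = 17 mm from the seat), 0.007 at its rigid stop, where the gap to the lip is 11 mm for the 8 mm bar: the bar gets out upwards only with the keeper at 0.004 or more. Spring 3 N at first, 5.5 N at the stop. Tongue 12 mm wide, z 2 to 24 mm over the seat; springs shut by itself.
- hook_top (a point): Nominal top of the hook, 24 mm over the seat: once the bar is above it, take the cutter off towards the stand's -x. The hook reaches through the window between bar and ring, which is 57 mm high, and its beam's underside is 10 mm below the seat floor, so a straight lift over 45 mm brings the ring up against the beam: lift about 33 mm, then draw it forward until it is 70 mm or more in front of the seat.
- tray: Fixed shallow blue tray, 190 x 190 mm outside, rim 22 mm high, walls 4 mm, floor 4 mm thick. Origin: centre of its underside on the table, z up. The cutter is to stand in it.
- wood_cutter: Bystander: the same kind of cutter with a wooden grip, standing on the table, 161 mm tall. Origin: centre of underside.
- tart_a: Bystander: round tart 100 mm across, 36 mm tall. Origin: centre of underside.
- tart_b: Bystander: round tart 100 mm across, 36 mm tall. Origin: centre of underside.
- shaker: Bystander: clear jar with steel cap, 64 mm across, 110 mm tall. Origin: centre of underside.
- bowl: Bystander: steel bowl 120 mm across, 60 mm tall. Origin: centre of underside.
- tart_ring: Bystander: empty steel tart ring 100 mm across, 28 mm tall. Origin: centre of underside.

How it is judged:
On the way, in this order (a step that is already met when the one before it is completed fails the run):
1. the keeper is pressed open (3.3 mm or more) by the cutter while the cutter's bar is still in the hook (value of joint keeper above 0.0033 m and z of cutter in the frame of stand below 0.057 m and contact force between cutter and stand above 1 N), for 0.1 s.
2. the cutter is off the hook: carried 45 mm or more to the front of the seat, clear of the table, and the keeper has sprung shut (value of joint keeper below 0.0015 m and x of cutter in the frame of stand below -0.045 m and height (world z) of cutter above 0.02 m), for 0.1 s.
At the end, for the whole second after the job is handed in: The red cutter stands upright (within 0.06 rad) with its ring flat on the tray floor (origin under 7 mm above the table, within 62 mm of the tray's middle along both tray axes), at rest and released; the keeper is shut again (under 1.5 mm) (x of cutter in the frame of tray between -0.062 and 0.062 m and y of cutter in the frame of tray between -0.062 and 0.062 m and z of cutter in the frame of tray below 0.007 m and angle between cutter's own z axis and vertical below 0.06 rad and linear speed of cutter below 0.02 m/s and value of joint keeper below 0.0015 m); the robot touches nothing.
It fails at once if more than 12 N between the cutter and the hook stand (lip, keeper or seat) (contact force between cutter and stand above 12 N).
It fails at once if the cutter is let go in the air: off the hook, more than 12 mm above the tray floor and not held (horizontal distance between cutter and stand above 0.06 m and height (world z) of cutter above 0.016 m and contact force between the fingers and cutter below 0.2 N).
It fails at once if a bystander is moved by more than 15 mm (distance of any of wood_cutter, tart_a, tart_b, shaker, bowl, tart_ring from where it was at the start of the episode above 0.015 m).
It also fails if it takes over 53 s, if anything falls off the work surface, if the arm or the gripper's body presses on something with over 40 N, if the wrist force passes 120 N, or if a joint passes its speed limit or range.

## Working session

There is one attempt and no reset: what is moved stays moved. The work goes in short steps, Python scripts to look and compute and a shell command to move; the robot and the scene stay as the last step left them, time stands still between calls to the robot, and variables do not carry over. Pictures are saved under pics/ and viewed, and the job is handed in when it is done.

```bash
ls; mkdir -p pics; python3 - <<'E'
from workcell import env
import cv2
print(env.get_state())
for n in ("scene","side","wrist"):
    cv2.imwrite(f"pics/{n}0.png",env.read_camera(n)); print(n,env.camera_model(n))
E
```

```text
pics
{'clock': 0.0, 'joint_pos': array([ 1.19540274e+00,  3.14005828e-01,  4.50092226e-02,  1.30356205e+00,
       -9.82739173e-06,  1.43119901e+00]), 'qvel': array([ 8.08605269e-04, -3.85472176e-04, -2.43017099e-05,  3.05632196e-04,
       -1.24409812e-03,  1.59382021e-05]), 'tau': array([ 1.94687163e-03, -4.80621350e+01,  2.98537052e+01,  1.89912989e-02,
       -2.13070161e-04,  5.17108532e-06]), 'tcp_pos': array([0.13416297, 0.55863537, 0.23041812]), 'orientation': array([-0.7015944 ,  0.70280124, -0.08332885,  0.08301823]), 'wrist_force': array([-0.41636392,  0.08910784,  0.15874912]), 'ft_torque': array([ 0.03148571, -0.04089264, -0.02885623]), 'finger_gap': 0.08551962291538752}
scene {'fx': 427.3840880400065, 'fy': 427.3840880400065, 'cx': 316.7812093295372, 'cy': 196.95117004607474, 'R': array([[ 4.21826887e-01,  9.06676380e-01, -1.39404363e-04],
       [ 6.17107768e-01, -2.87219101e-01, -7.32586644e-01],
       [-6.64259046e-01,  3.08938716e-01, -6.80673776e-01]]), 't': array([-0.20429646, -0.261994  ,  1.4826794 ])}
side {'fx': 366.2399239171503, 'fy': 366.2399239171503, 'cx': 321.3643120395038, 'cy': 198.85258443802212, 'R': array([[ 7.40054314e-01, -6.72547106e-01,  4.29527854e-05],
       [-4.08099540e-01, -4.49113471e-01, -7.94828193e-01],
       [ 5.34578692e-01,  5.88198504e-01, -6.06834526e-01]]), 't': array([-0.41591059,  0.32366788,  0.90624806])}
wrist {'fx': 346.039791571798, 'fy': 346.039791571798, 'cx': 323.4711126108133, 'cy': 200.17499817581196, 'mount': array([[ 3.37149560e-04,  9.58255203e-01,  2.85914066e-01,
        -7.35909270e-02],
       [-7.33852216e-04, -2.85913768e-01,  9.58255070e-01,
        -1.41814345e-01],
       [ 9.99999674e-01, -5.32893946e-04,  6.06822003e-04,
         4.71211230e-04],
       [ 0.00000000e+00,  0.00000000e+00,  0.00000000e+00,
         1.00000000e+00]])}
```

View pics/scene0.png

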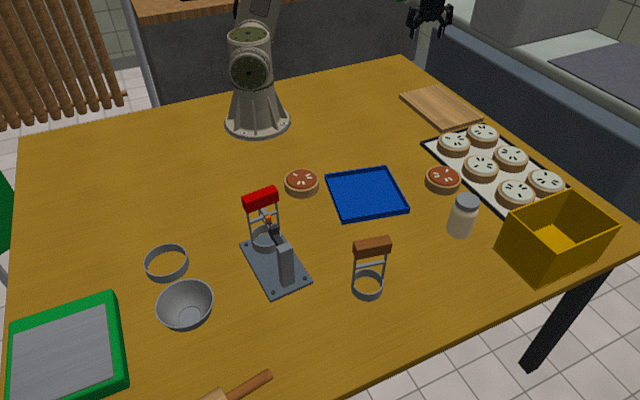

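View pics/side0.png

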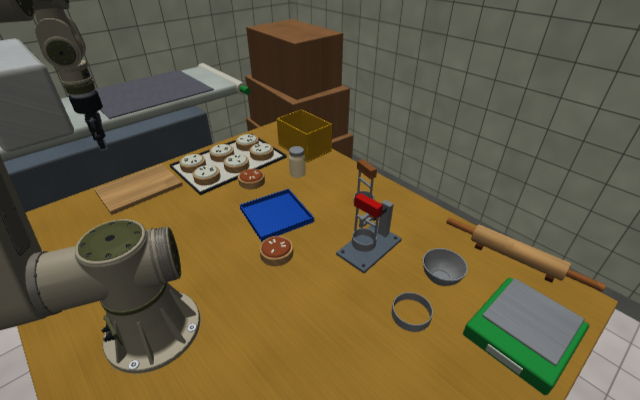

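View pics/wrist0.png

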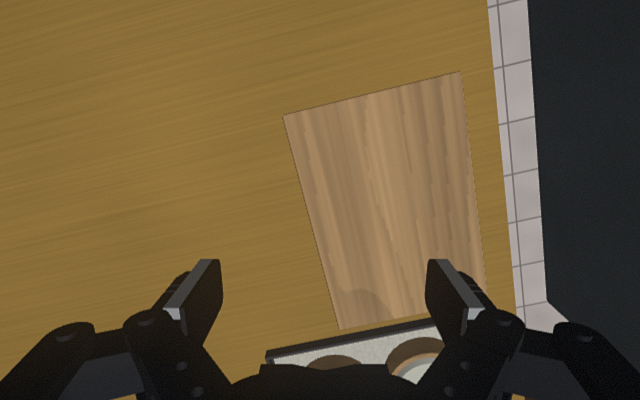

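The scene view shows the red grip at about (260,198), the stand behind it (base plate around (275,267)) and the tray at (367,193). The side view shows the grip at (369,206) and the tray at (276,214). Next I'll zoom in and measure.

```bash
cat > h.py <<'E'
import numpy as np, cv2
from workcell import env
def P(n,X):
    m=env.camera_model(n); c=m["R"]@np.asarray(X,float)+m["t"]
    return np.array([m["fx"]*c[0]/c[2]+m["cx"],m["fy"]*c[1]/c[2]+m["cy"]])
def ray(n,uv,st=None):
    m=env.camera_model(n); d=np.array([(uv[0]-m["cx"])/m["fx"],(uv[1]-m["cy"])/m["fy"],1.])
    if n=="wrist":
        M=np.array(m["mount"]); q=np.array(st["orientation"])
        from scipy.spatial.transform import Rotation as Ro
        R=Ro.from_quat(q[[1,2,3,0]]).as_matrix()
        return R@M[:3,3]+st["tcp_pos"], R@M[:3,:3]@d
    return -m["R"].T@m["t"], m["R"].T@d
def plane(n,uv,z,st=None):
    o,d=ray(n,uv,st); return o+d*(z-o[2])/d[2]
def tri(rays):
    A=np.zeros((3,3));b=np.zeros(3)
    for o,d in rays:
        d=d/np.linalg.norm(d);Q=np.eye(3)-np.outer(d,d);A+=Q;b+=Q@o
    x=np.linalg.solve(A,b)
    return x,[float(np.linalg.norm((np.eye(3)-np.outer(d,d)/(d@d))@(x-o))) for o,d in rays]
E
python3 - <<'E'
from h import *
s=cv2.imread("pics/scene0.png");d=cv2.imread("pics/side0.png")
a=cv2.resize(s[175:305,225:325],None,fx=4,fy=4,interpolation=cv2.INTER_CUBIC)
b=cv2.resize(d[150:280,325:425],None,fx=4,fy=4,interpolation=cv2.INTER_CUBIC)
cv2.imwrite("pics/z1.png",np.hstack([a,b]))
for n,im in (("scene",s),("side",d)):
    B,G,R=[im[...,i].astype(int) for i in range(3)]
    red=((R>100)&(G<45)&(B<45)).astype(np.uint8); blue=((B>90)&(R<60)&(B>G+50)).astype(np.uint8)
    for nm,m in (("red",red),("blue",blue)):
        c=max(cv2.findContours(m,cv2.RETR_EXTERNAL,cv2.CHAIN_APPROX_NONE)[0],key=cv2.contourArea)
        h=cv2.convexHull(c); 
        for e in (2,3,4,6):
            q=cv2.approxPolyDP(h,e,True)
            if len(q)<=6: break
        print(n,nm,cv2.contourArea(c),q.reshape(-1,2).tolist())
E
```

```text
scene red 251.0 [[277, 190], [247, 203], [241, 197], [271, 185]]
scene blue 2614.5 [[385, 165], [409, 208], [342, 219], [325, 174]]
side red 141.5 [[355, 196], [361, 193], [381, 205], [376, 208]]
side blue 1638.0 [[312, 216], [261, 237], [240, 205], [288, 193]]
```

View pics/z1.png

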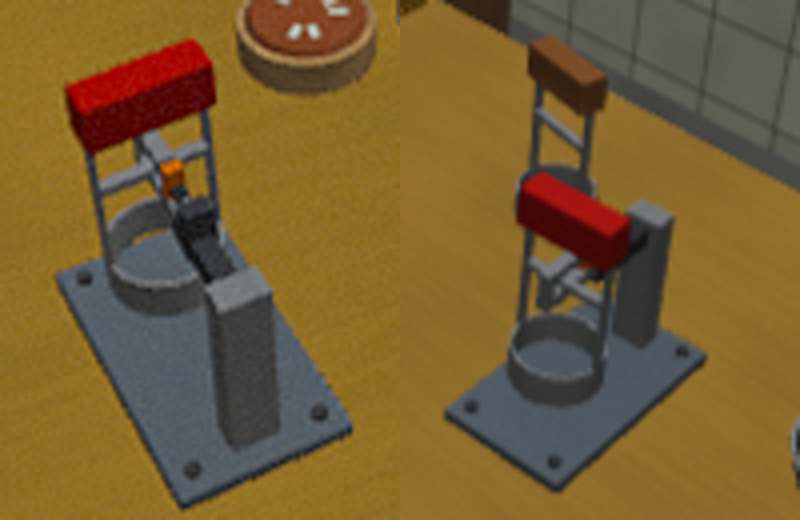

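```bash
python3 - <<'E'
from h import *
S=lambda x,y:(225+x/4-.375,175+y/4-.375); D=lambda x,y:(325+(x-400)/4-.375,150+y/4-.375)
np.set_printoptions(precision=4,suppress=True)
print("plate sc",[plane("scene",S(*p),.012) for p in ((57,276),(183,500),(350,426))])
print("plate sd",[plane("side",D(*p),.012) for p in ((445,410),(557,483),(707,353))])
print("column top sc",[plane("scene",S(*p),.135) for p in ((205,283),(257,268),(272,290),(217,307))])
print("column top sd",[plane("side",D(*p),.135) for p in ((628,208),(650,200),(674,214),(655,225))])
print("grip sc",[plane("scene",S(*p),.175) for p in ((67,87),(197,40),(215,67),(82,115))])
print("grip sd",[plane("side",D(*p),.175) for p in ((537,175),(632,217),(612,236),(517,193))])
# tray rim corners
tr=[]
for n,q in (("scene",[[385, 165], [409, 208], [342, 219], [325, 174]]),("side",[[312, 216], [261, 237], [240, 205], [288, 193]])):
    print(n,"tray",[plane(n,p,.02) for p in q])
E
```

```text
plate sc [array([ 0.5195, -0.2292,  0.012 ]), array([ 0.7046, -0.2151,  0.012 ]), array([ 0.6985, -0.1114,  0.012 ])]
plate sd [array([ 0.5108, -0.1212,  0.012 ]), array([ 0.5197, -0.2266,  0.012 ]), array([ 0.7061, -0.215 ,  0.012 ])]
column top sc [array([ 0.6657, -0.1787,  0.135 ]), array([ 0.6676, -0.1501,  0.135 ]), array([ 0.6849, -0.1488,  0.135 ]), array([ 0.6835, -0.1789,  0.135 ])]
column top sd [array([ 0.672 , -0.1473,  0.135 ]), array([ 0.6918, -0.1521,  0.135 ]), array([ 0.6917, -0.1751,  0.135 ]), array([ 0.671 , -0.1741,  0.135 ])]
grip sc [array([ 0.5339, -0.2069,  0.175 ]), array([ 0.5273, -0.1278,  0.175 ]), array([ 0.553 , -0.1268,  0.175 ]), array([ 0.5589, -0.2064,  0.175 ])]
grip sd [array([ 0.6105, -0.1084,  0.175 ]), array([ 0.6235, -0.1868,  0.175 ]), array([ 0.597 , -0.1914,  0.175 ]), array([ 0.5841, -0.1136,  0.175 ])]
scene tray [array([0.4137, 0.2571, 0.02  ]), array([0.5977, 0.2184, 0.02  ]), array([0.5586, 0.0377, 0.02  ]), array([0.3759, 0.0768, 0.02  ])]
side tray [array([0.5624, 0.0469, 0.02  ]), array([0.3779, 0.0772, 0.02  ]), array([0.4166, 0.2593, 0.02  ]), array([0.583 , 0.2026, 0.02  ])]
```

```bash
python3 - <<'E'
from h import *
S=lambda x,y:(225+x/4-.375,175+y/4-.375); D=lambda x,y:(325+(x-400)/4-.375,150+y/4-.375)
np.set_printoptions(precision=4,suppress=True)
X=[]
for a,b in (((67,87),(612,238)),((197,40),(517,193)),((215,67),(537,174)),((82,117),(632,217))):
    x,e=tri([ray("scene",S(*a)),ray("side",D(*b))]); X.append(x); print(x,e)
print(np.mean(X,0)); X=np.array(X)
for e in (X[1]-X[0],X[2]-X[3],): print("yaw",np.degrees(np.arctan2(-e[0],e[1])),np.linalg.norm(e))
for a,b in (((183,500),(707,353)),((57,276),(557,483))):
    print("plate",tri([ray("scene",S(*a)),ray("side",D(*b))]))
print("coltop",tri([ray("scene",S(239,287)),ray("side",D(652,212))]))
for a,b in (((385,165),(240,205)),((342,219),(312,216)),((325,174),(261,237)),((409,208),(288,193))):
    print("tray",tri([ray("scene",a),ray("side",b)]))
from scipy.spatial.transform import Rotation as Ro
q=env.get_state()["orientation"]; print(Ro.from_quat(q[[1,2,3,0]]).as_matrix())
E
```

```text
[ 0.566  -0.2139  0.2041] [0.00060881694877679, 0.0006088169487767367]
[ 0.5572 -0.1372  0.2021] [0.00011996444456648747, 0.00011996444456647824]
[ 0.5816 -0.1348  0.2032] [0.0017267128987256998, 0.0017267128987257469]
[ 0.591  -0.2119  0.2054] [0.001659655816470007, 0.0016596558164700703]
[ 0.574  -0.1745  0.2037]
yaw 6.566940610418152 0.07723526472057893
yaw 6.980027034390541 0.07774558517095667
plate (array([ 0.7053, -0.2153,  0.0129]), [0.0001305053590252107, 0.00013050535902547244])
plate (array([ 0.5193, -0.2282,  0.0126]), [0.0011515901231242496, 0.0011515901231242045])
coltop (array([ 0.6783, -0.1646,  0.138 ]), [0.00018982333207433294, 0.00018982333207434896])
tray (array([0.4153, 0.2562, 0.022 ]), [0.0004880870358420088, 0.0004880870358420969])
tray (array([0.5591, 0.0396, 0.0233]), [0.0032809105750878946, 0.003280910575087761])
tray (array([0.3772, 0.0761, 0.0212]), [6.728426008057946e-05, 6.728426008058225e-05])
tray (array([0.5927, 0.2204, 0.0098]), [0.004434720089152124, 0.00443472008915215])
[[ 0.9723 -0.0005  0.2336]
 [-0.2336 -0.0013  0.9723]
 [-0.0002 -1.     -0.0014]]
```

```bash
python3 -m inch '[[[15,-25,-15,2],[40,-50,-41,5],[70,-50,-71,9],[100,-50,-102,12],[130,-50,-132,16],[165,-50,-168,20],[200,-50,-204,24],[240,-50,-245,28],[275,-50,-280,32],[300,-50,-305,36]]]' 85
python3 - <<'E'
from h import *
from scipy.spatial.transform import Rotation as Ro
s=env.get_state();q=s["orientation"];R=Ro.from_quat(q[[1,2,3,0]]).as_matrix()
print(s["tcp_pos"],s["joint_pos"]); print(R)
print("tool shift mm",1000*R.T@(np.array([.574,-.1745,.28])-s["tcp_pos"]),"zheading",np.degrees(np.arctan2(R[1,2],R[0,2])))
E
```

```text
clock: 1.15
tcp_pos: [0.3554, 0.1903, 0.2813]
orientation: [0.642, -0.642, 0.297, -0.297]
wrist_force: [0.4, 0.4, -0.0]
finger_gap: 0.0848
[0.35537103 0.19034603 0.28130766] [ 2.92020897e-01 -3.32966593e-02 -2.39461114e-01  1.36423308e+00
 -6.51784702e-05  1.15968454e+00]
[[ 6.46610474e-01  4.00671272e-04  7.62820250e-01]
 [-7.62820324e-01  5.23879355e-05  6.46610509e-01]
 [ 2.19115678e-04 -9.99999918e-01  3.39514778e-04]]
tool shift mm [419.67945624   1.37614397 -69.1391156 ] zheading 40.28653640549969
```

```bash
python3 -m inch '[[[25,0,-4,3],[65,0,-11,7],[110,0,-18,11],[160,0,-26,15],[210,0,-34,19],[260,0,-43,23],[310,0,-51,27],[355,0,-58,31],[395,0,-65,34],[420,0,-69,34]]]'
python3 -m inch '[[[0,0,0,0],[0,0,0,0]]]'
python3 - <<'E'
from h import *
s=env.get_state(); im=env.read_camera("wrist"); cv2.imwrite("pics/w1.png",im)
import pickle; pickle.dump(s,open("w1.pkl","wb"))
print(s["tcp_pos"],s["orientation"],s["joint_pos"],s["wrist_force"])
E
```

```text
clock: 2.15
tcp_pos: [0.5759, -0.1747, 0.2801]
orientation: [-0.527, 0.527, -0.472, 0.472]
wrist_force: [0.3, 0.0, -0.0]
finger_gap: 0.0848
clock: 2.35
tcp_pos: [0.5747, -0.172, 0.2804]
orientation: [-0.527, 0.527, -0.472, 0.47]
wrist_force: [-0.2, 0.5, 0.0]
finger_gap: 0.0851
[ 0.57467505 -0.17201763  0.28035055] [-0.52715834  0.52736843 -0.47188328  0.47043894] [-4.24769564e-01  3.58947986e-01  2.29793893e-01  1.44367994e+00
  3.28962380e-04  1.03376288e+00] [-0.17487525  0.52572633  0.02093451]
```

View pics/w1.png

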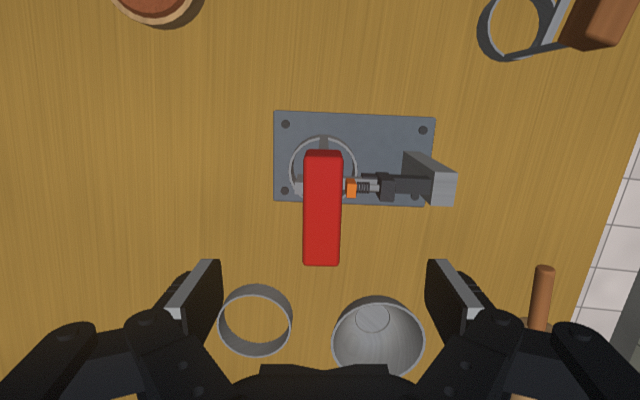

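The wrist view shows the grip from (305,151) to (339,265) and the keeper at (351,187). The front post peeks out at about (298,185), and the base plate corners are at (274,110) and (435,117). I'll zoom in for corners.

```bash
python3 - <<'E'
from h import *
im=cv2.imread("pics/w1.png")
cv2.imwrite("pics/z2.png",cv2.resize(im[100:280,265:465],None,fx=4,fy=4,interpolation=cv2.INTER_CUBIC)[:600])
E
```

```text
(no output)
```

View pics/z2.png

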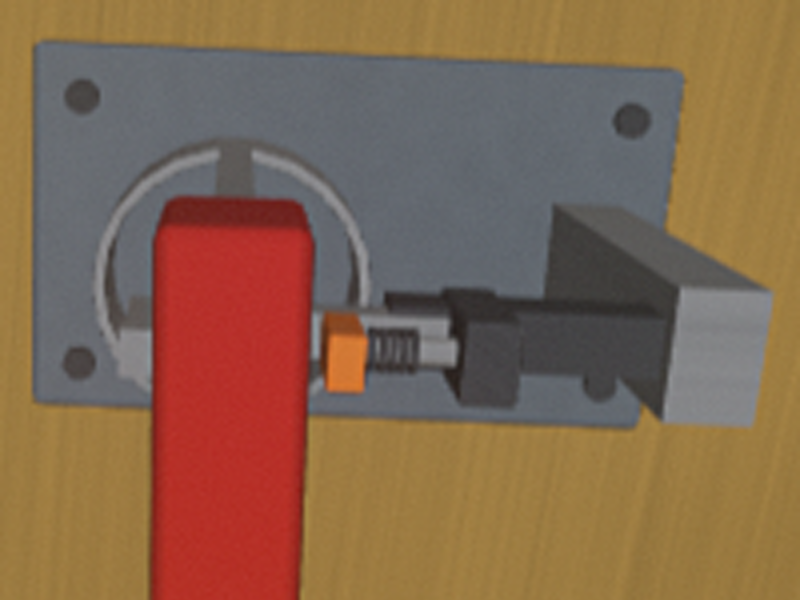

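```bash
python3 - <<'E'
from h import *
import pickle
st=pickle.load(open("w1.pkl","rb")); np.set_printoptions(precision=4,suppress=True)
C=lambda x,y:(265+x/4-.375,100+y/4-.375)
w=lambda p,z:plane("wrist",p,z,st)
pl=np.array([w(C(*p),.012) for p in ((37,42),(683,72),(640,428),(35,403))]);print("plate\n",pl,pl.mean(0))
ex=pl[1]-pl[0]+pl[2]-pl[3]; ey=pl[0]-pl[3]+pl[1]-pl[2]
yaw=np.arctan2(ex[1],ex[0]);print("yaw",np.degrees(yaw),np.degrees(np.arctan2(-ey[0],ey[1])),np.linalg.norm(ex)/2,np.linalg.norm(ey)/2)
im=cv2.imread("pics/w1.png");B,G,R=[im[...,i].astype(int) for i in range(3)]
m=((R>150)&(G<70)&(B<70)).astype(np.uint8)
c=max(cv2.findContours(m,cv2.RETR_EXTERNAL,cv2.CHAIN_APPROX_NONE)[0],key=cv2.contourArea)
print("red box",cv2.boundingRect(c),cv2.minAreaRect(c))
q=cv2.approxPolyDP(c,4,True).reshape(-1,2);print(q.tolist())
g=np.array([w(p,.206) for p in (C(155,240),C(310,238),(339.5,265),(302.5,265))]);print("grip\n",g,g.mean(0))
col=np.array([w(C(*p),.135) for p in ((680,288),(770,292),(755,426),(663,422))]);print("col",col,col.mean(0))
print("keeper",[w(C(*p),.154) for p in ((326,350),(326,392),(366,390))])
print("post",[w(C(*p),.152) for p in ((120,330),(120,370))])
c=pl.mean(0); u=np.array([np.cos(yaw),np.sin(yaw),0]);v=np.array([-u[1],u[0],0])
O=c-.035*u;print("origin from plate",O)
O2=col.mean(0)-.105*u;print("origin from col",O2)
for nm,p in (("grip",g.mean(0)),("keeperface",w(C(326,370),.154)),("postleft",w(C(120,350),.152))):
    print(nm,"in stand",(p-O)@u*1000,(p-O)@v*1000)
# height of grip: triangulate -y/+y ends with scene cam
S=lambda x,y:(225+x/4-.375,175+y/4-.375)
for a,b in ((C(155,240),(197,40)),(C(310,238),(215,67)),((339.5,265),(82,117)),((302.5,265),(67,87))):
    print(tri([ray("wrist",a,st),ray("scene",S(*b))]))
E
```

```text
plate
 [[ 0.5105 -0.1192  0.012 ]
 [ 0.6964 -0.1067  0.012 ]
 [ 0.705  -0.2142  0.012 ]
 [ 0.5176 -0.2272  0.012 ]] [ 0.6074 -0.1668  0.012 ]
yaw 3.896651767376081 4.16099682392036 0.18709196724516364 0.10800053398438945
red box (304, 157, 38, 109) ((322.5, 211.0), (108.0, 37.0), 90.0)
[[306, 157], [304, 262], [335, 265], [341, 159]]
grip
 [[ 0.5574 -0.1379  0.206 ]
 [ 0.5816 -0.1348  0.206 ]
 [ 0.5891 -0.208   0.206 ]
 [ 0.5638 -0.2109  0.206 ]] [ 0.573  -0.1729  0.206 ]
col [[ 0.6657 -0.1483  0.135 ]
 [ 0.6848 -0.147   0.135 ]
 [ 0.6881 -0.1765  0.135 ]
 [ 0.668  -0.1778  0.135 ]] [ 0.6767 -0.1624  0.135 ]
keeper [array([ 0.5914, -0.1654,  0.154 ]), array([ 0.5925, -0.174 ,  0.154 ]), array([ 0.6005, -0.1727,  0.154 ])]
post [array([ 0.55  , -0.1664,  0.152 ]), array([ 0.5507, -0.1747,  0.152 ])]
origin from plate [ 0.5725 -0.1692  0.012 ]
origin from col [ 0.5719 -0.1695  0.135 ]
grip in stand 0.2270245783717842 -3.7123079047449954
keeperface in stand 19.372665762298272 -1.585220338055921
postleft in stand -22.17374751962325 0.21199655609464255
(array([ 0.5575, -0.1379,  0.2029]), [0.0006098941766587121, 0.0006098941766587634])
(array([ 0.5817, -0.1358,  0.2019]), [0.00034238927884461473, 0.00034238927884459804])
(array([ 0.589 , -0.2117,  0.2013]), [0.0013272665593318494, 0.001327266559331823])
(array([ 0.5637, -0.2129,  0.2023]), [8.066466098944201e-05, 8.066466098937794e-05])
```

```bash
cat > to.py <<'E'
import sys
from h import *
from scipy.spatial.transform import Rotation as Ro
np.set_printoptions(precision=2,suppress=True)
s=env.get_state();q=s["orientation"];R=Ro.from_quat(q[[1,2,3,0]]).as_matrix()
print("clk",s["clock"],"tcp mm",s["tcp_pos"]*1e3,"F",s["wrist_force"],"T",s["ft_torque"],"zhead",np.degrees(np.arctan2(R[1,2],R[0,2])),"gap",s["finger_gap"]*1e3)
if len(sys.argv)>1: print("tool shift",1000*R.T@(np.array([float(x) for x in sys.argv[1:4]])-s["tcp_pos"]))
yaw=np.radians(4.0);u=np.array([np.cos(yaw),np.sin(yaw),0]);v=np.array([-u[1],u[0],0])
print("stand axes in tool: u",R.T@u,"v",R.T@v,"down",R.T@[0,0,-1.])
p=s["tcp_pos"]-[.5723,-.1694,0];print("tcp in stand",p@u*1e3,p@v*1e3)
E
python3 to.py .573 -.1735 .166
```

```text
clk 2.4 tcp mm [ 574.51 -171.27  280.82] F [-0.76  0.37  0.04] T [-0.01  0.01  0.03] zhead 6.493215473068551 gap 84.86892828517351
tool shift [  2.16 114.82  -1.62]
stand axes in tool: u [ 0.04 -0.    1.  ] v [-1.    0.    0.04] down [0. 1. 0.]
tcp in stand 2.070997109436812 -2.0225730796270445
```

```bash
python3 -m inch '[[[0,10,0,0],[1,30,-1,0],[2,50,-1.5,0],[2,70,-1.5,0],[2,85,-1.5,0],[2,97,-1.5,0],[2,106,-1.5,0],[2,112,-1.5,0],[2,115,-1.5,0],[2,115,-1.5,0]]]'
python3 - <<'E'
from h import *
cv2.imwrite("pics/w2.png",env.read_camera("wrist"))
E
python3 to.py .573 -.1735 .166
```

```text
clock: 3.4
tcp_pos: [0.5738, -0.1738, 0.1663]
orientation: [0.528, -0.527, 0.471, -0.471]
wrist_force: [0.3, 0.0, 0.5]
finger_gap: 0.085
clk 3.45 tcp mm [ 573.99 -173.99  166.61] F [0.15 0.74 0.49] T [ 0.04 -0.03 -0.05] zhead 6.488715418587703 gap 84.88261457753968
tool shift [-0.59  0.61 -0.93]
stand axes in tool: u [0.04 0.   1.  ] v [-1.   -0.    0.04] down [-0.  1. -0.]
tcp in stand 1.3686162258050774 -4.692180366992225
```

View pics/w2.png

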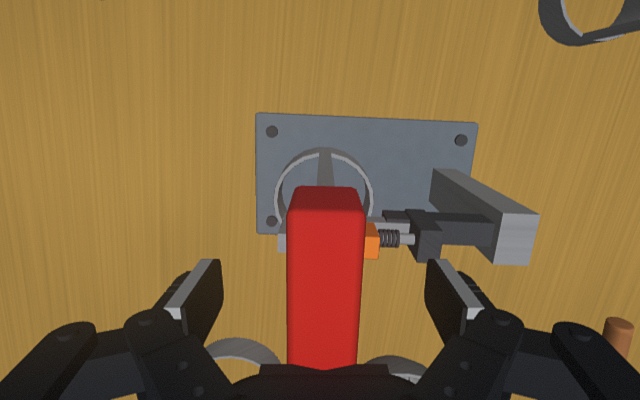

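The grip sits centred between the fingers (its axis at column 324, the same as the finger midline). I'll close in two stages.

```bash
python3 -m inch '[[[0,0,0,0],[0,0,0,0],[0,0,0,0],[0,0,0,0],[0,0,0,0],[0,0,0,0]]]' 32 30; python3 to.py; python3 -m inch '[[[0,0,0,0],[0,0,0,0],[0,0,0,0],[0,0,0,0],[0,0,0,0],[0,0,0,0]]]' 20 60; python3 to.py
```

```text
clock: 4.05
tcp_pos: [0.5737, -0.1739, 0.1663]
orientation: [0.528, -0.527, 0.471, -0.471]
wrist_force: [-0.1, 1.0, -0.0]
finger_gap: 0.0321
clk 4.05 tcp mm [ 573.75 -173.92  166.27] F [-0.13  1.01 -0.03] T [0.01 0.01 0.03] zhead 6.4882297254319035 gap 32.08967803856083
stand axes in tool: u [ 0.04 -0.    1.  ] v [-1.    0.    0.04] down [ 0.  1. -0.]
tcp in stand 1.130383951618224 -4.606428523175511
clock: 4.65
tcp_pos: [0.5737, -0.1739, 0.1664]
orientation: [0.528, -0.528, 0.471, -0.471]
wrist_force: [-1.5, -0.5, 2.8]
finger_gap: 0.0254
clk 4.65 tcp mm [ 573.73 -173.9   166.42] F [-1.48 -0.49  2.82] T [ 0.05  0.27 -0.03] zhead 6.4912947354110155 gap 25.371959933824524
stand axes in tool: u [0.04 0.   1.  ] v [-1.   -0.    0.04] down [-0.  1. -0.]
tcp in stand 1.1119203566829226 -4.586815399415183
```

```bash
python3 -m inch '[[[0,-1,0,0],[0,-2,0,0],[0,-3,0,0],[0,-4,0,0],[0,-4,0,0],[0,-4,0,0]]]'; python3 to.py
```

```text
clock: 5.25
tcp_pos: [0.5738, -0.1739, 0.1702]
orientation: [0.528, -0.527, 0.471, -0.471]
wrist_force: [-0.1, -0.5, -2.8]
finger_gap: 0.0253
clk 5.25 tcp mm [ 573.76 -173.89  170.18] F [-0.13 -0.54 -2.85] T [ 0.03 -0.04 -0.03] zhead 6.489726342001223 gap 25.32624035132954
stand axes in tool: u [ 0.04 -0.    1.  ] v [-1.    0.    0.04] down [0. 1. 0.]
tcp in stand 1.1454538550770348 -4.578445780817191
```

```bash
python3 -m inch '[[[0,0,1,0],[0,0,3,0],[0,0,5,0],[0,0,7,0],[0,0,8,0],[0,0,9,0],[0,0,9,0],[0,0,9,0]]]'; python3 to.py;python3 -m inch '[[[0,0,0.5,0],[0,0,1,0],[0,0,1.5,0],[0,0,2,0],[0,0,2,0],[0,0,2,0]]]'; python3 to.py
```

```text
clock: 6.05
tcp_pos: [0.5827, -0.1729, 0.1702]
orientation: [0.528, -0.527, 0.471, -0.471]
wrist_force: [-0.1, 0.1, -3.1]
finger_gap: 0.0253
clk 6.05 tcp mm [ 582.67 -172.86  170.23] F [-0.06  0.09 -3.1 ] T [ 0.01  0.05 -0.  ] zhead 6.489524346796062 gap 25.26385846765798
stand axes in tool: u [ 0.04 -0.    1.  ] v [-1.    0.    0.04] down [0. 1. 0.]
tcp in stand 10.105401464945556 -4.173552984547775
clock: 6.65
tcp_pos: [0.5847, -0.1726, 0.1702]
orientation: [0.528, -0.527, 0.471, -0.471]
wrist_force: [-0.2, 0.1, -3.0]
finger_gap: 0.0249
clk 6.65 tcp mm [ 584.69 -172.65  170.24] F [-0.2   0.14 -2.99] T [0.02 0.02 0.03] zhead 6.490594629380904 gap 24.908921827919603
stand axes in tool: u [ 0.04 -0.    1.  ] v [-1.    0.    0.04] down [0. 1. 0.]
tcp in stand 12.136621789149826 -4.101824684469775
```

```bash
sed -i '/^print("stand axes/d' to.py; for i in 1; do python3 -m inch '[[[0,0,0.5,0],[0,0,1,0],[0,0,1,0],[0,0,1,0]]]' >/dev/null; python3 to.py; python3 -m inch '[[[0,0,0.5,0],[0,0,1,0],[0,0,1,0],[0,0,1,0]]]' >/dev/null; python3 to.py;  python3 -m inch '[[[0,0,0.5,0],[0,0,1,0],[0,0,1,0],[0,0,1,0]]]' >/dev/null; python3 to.py; done
```

```text
clk 7.05 tcp mm [ 585.71 -172.54  170.27] F [-0.05 -0.53 -3.52] T [ 0.01 -0.01  0.1 ] zhead 6.490711536076469 gap 25.277074215234705
tcp in stand 13.15721798632798 -4.065423337548203
clk 7.45 tcp mm [ 586.73 -172.42  170.27] F [-0.47  0.71 -2.23] T [ 0.03 -0.01 -0.05] zhead 6.490914463978175 gap 25.52383816064575
tcp in stand 14.180966698529536 -4.018872390751644
clk 7.85 tcp mm [ 587.69 -172.32  170.26] F [ 0.41  0.43 -2.71] T [ 0.01  0.05 -0.06] zhead 6.488758210779744 gap 25.55672374382545
tcp in stand 15.150854456325218 -3.9877558849324495
```

```bash
python3 -m inch '[[[0,0,0.5,0],[0,0,1,0],[0,0,1,0],[0,0,1,0]]]' >/dev/null; python3 to.py; python3 -m inch '[[[0,0,0.5,0],[0,0,1,0],[0,0,1,0],[0,0,1,0]]]' >/dev/null; python3 to.py;  python3 -m inch '[[[0,0,0.5,0],[0,0,1,0],[0,0,1,0],[0,0,1,0]]]' >/dev/null; python3 to.py
```

```text
clk 8.25 tcp mm [ 588.69 -172.21  170.28] F [ 0.37 -0.1  -2.66] T [ 0.   -0.05 -0.01] zhead 6.487353587119543 gap 25.452924925099847
tcp in stand 16.150641342497835 -3.9502690416162114
clk 8.65 tcp mm [ 589.15 -172.13  170.2 ] F [-3.04 -0.56 -1.24] T [-0.18  0.75 -0.04] zhead 6.479036795823561 gap 25.244727191768984
tcp in stand 16.616948224134305 -3.900378840039013
clk 9.05 tcp mm [ 590.53 -172.02  170.23] F [-3.38 -0.59 -1.59] T [-0.2   0.79  0.  ] zhead 6.48738918853558 gap 25.53833531115659
tcp in stand 18.00007951099249 -3.8875509443851617
```

```bash
python3 -m inch '[[[0,0,0.5,0],[0,0,1,0],[0,0,1,0],[0,0,1,0]]]' >/dev/null; python3 to.py; python3 -m inch '[[[0,0,0.5,0],[0,0,1,0],[0,0,1,0],[0,0,1,0]]]' >/dev/null; python3 to.py;  python3 -m inch '[[[0,0,0.5,0],[0,0,1,0],[0,0,1,0],[0,0,1,0]]]' >/dev/null; python3 to.py
```

```text
clk 9.45 tcp mm [ 591.55 -171.94  170.22] F [-4.49 -0.99 -1.55] T [-0.33  0.93  0.  ] zhead 6.4827483948061255 gap 25.379358054468693
tcp in stand 19.029034614014464 -3.877356082401135
clk 9.85 tcp mm [ 592.61 -171.82  170.23] F [-3.82 -1.32 -1.67] T [-0.42  1.04  0.  ] zhead 6.486025163479239 gap 25.61665421297061
tcp in stand 20.086988349310676 -3.830224293203449
clk 10.25 tcp mm [ 593.6  -171.72  170.25] F [-4.7  -1.68 -1.5 ] T [-0.55  1.06  0.05] zhead 6.48542579818947 gap 25.45258170375837
tcp in stand 21.086124990361835 -3.7996409151083803
```

```bash
python3 -m inch '[[[0,0,0.5,0],[0,0,0.5,0],[0,0,0.5,0]]]' >/dev/null; python3 to.py; python3 -c "
from h import *
cv2.imwrite('pics/w3.png',env.read_camera('wrist'));cv2.imwrite('pics/s3.png',cv2.resize(env.read_camera('scene')[130:300,200:350],None,fx=3.5,fy=3.5,interpolation=cv2.INTER_CUBIC))"
```

```text
clk 10.55 tcp mm [ 594.03 -171.67  170.23] F [-3.8  -2.06 -2.89] T [-0.62  1.2   0.02] zhead 6.483956593397604 gap 25.30839450250068
tcp in stand 21.520614743123854 -3.781633250182532
```

View pics/w3.png

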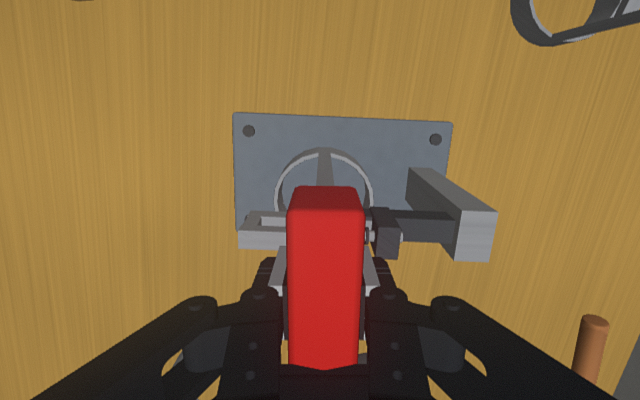

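View pics/s3.png

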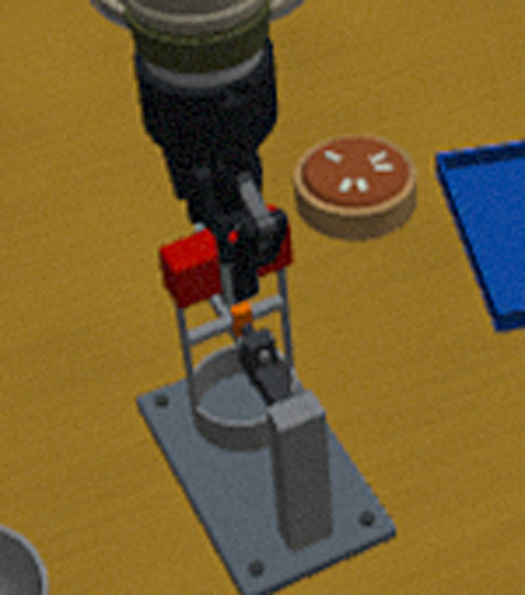

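The wrist view shows the hook slot with the bar hard against the keeper on its +x side. The scene view shows the bar pushing the orange tongue at about (240,318) in the zoomed crop. A sideways friction force of about 2 N is building up, so I'll relieve it a little and push on to the stop.

```bash
python3 -m inch '[[[0.3,0,0.2,0],[0.3,0,0.5,0],[0.3,0,0.5,0],[0.3,0,0.5,0]]]' >/dev/null; python3 to.py; python3 -m inch '[[[0,0,0.3,0],[0,0,0.5,0],[0,0,0.5,0],[0,0,0.5,0]]]' >/dev/null; python3 to.py
```

```text
clk 11.05 tcp mm [ 594.5  -171.71  170.23] F [-4.25 -1.62 -1.19] T [-0.39  1.14 -0.04] zhead 6.491564739632044 gap 25.372446215998867
tcp in stand 21.988698447018056 -3.854031958869937
clk 11.45 tcp mm [ 594.95 -171.67  170.21] F [-4.04 -2.06 -1.4 ] T [-0.46  1.2  -0.05] zhead 6.492499166694213 gap 25.515989507624862
tcp in stand 22.434241111260604 -3.8397380201724927
```

```bash
python3 -m inch '[[[0.1,0,0.3,0],[0.1,0,0.5,0],[0.1,0,0.5,0],[0.1,0,0.5,0]]]' >/dev/null; python3 to.py; python3 -m inch '[[[0,0,0.2,0],[0,0,0.3,0],[0,0,0.3,0],[0,0,0.3,0]]]' >/dev/null; python3 to.py
```

```text
clk 11.85 tcp mm [ 595.4  -171.7   170.25] F [-4.99 -2.48 -2.24] T [-0.4   1.23 -0.02] zhead 6.487437144916566 gap 25.48586868160931
tcp in stand 22.88775698807134 -3.9090485987616685
clk 12.25 tcp mm [ 595.67 -171.66  170.24] F [-5.42 -1.29 -1.06] T [-0.4   1.28 -0.01] zhead 6.491211348732126 gap 25.049720663450625
tcp in stand 23.15123699098359 -3.8831497456909347
```

```bash
python3 -m inch '[[[0,-1,0.1,0],[0,-2,0.1,0],[0,-3,0.1,0],[0,-4,0.1,0],[0,-4.5,0.1,0],[0,-5,0.1,0],[0,-5.5,0.1,0],[0,-6,0.1,0]]]' >/dev/null; python3 to.py;python3 -m inch '[[[0,-0.5,0,0],[0,-1,0,0],[0,-2,0,0],[0,-2,0,0]]]' >/dev/null; python3 to.py
```

```text
clk 13.05 tcp mm [ 595.07 -170.9   175.05] F [-5.24 -0.05 -5.73] T [-0.17  1.24  0.03] zhead 6.506657288348073 gap 25.574238730687554
tcp in stand 22.608643904687842 -3.0873590713886214
clk 13.45 tcp mm [ 595.12 -170.85  177.19] F [-5.34 -1.2  -4.75] T [-0.16  1.25 -0.  ] zhead 6.509093426284941 gap 25.431014185194357
tcp in stand 22.66141475921087 -3.042846939184707
```

```bash
python3 -m inch '[[[0,-1,0,0],[0,-2,0,0],[0,-3,0,0],[0,-4,0,0],[0,-5,0,0],[0,-6,0,0],[0,-6,0,0]]]' >/dev/null; python3 to.py;python3 -m inch '[[[0,-1,0,0],[0,-2,0,0],[0,-3,0,0],[0,-4,0,0],[0,-5,0,0],[0,-6,0,0],[0,-6,0,0]]]' >/dev/null; python3 to.py
```

```text
clk 14.15 tcp mm [ 595.12 -170.78  183.21] F [-4.72  0.08 -4.32] T [-0.04  1.23  0.11] zhead 6.512830330080232 gap 25.466965507669723
tcp in stand 22.67201907634871 -2.971553236849563
clk 14.85 tcp mm [ 595.23 -170.85  189.34] F [-5.04 -0.92 -4.71] T [-0.1   1.27 -0.03] zhead 6.511326481556125 gap 25.18456301938986
tcp in stand 22.77247644705936 -3.044634610984841
```

```bash
python3 -m inch '[[[0,-1,0,0],[0,-2,0,0],[0,-3,0,0],[0,-4,0,0],[0,-5,0,0],[0,-6,0,0],[0,-7,0,0],[0,-8,0,0],[0,-9,0,0],[0,-9,0,0]]]' >/dev/null; python3 to.py; python3 -m inch '[[[0,-0.5,0,0],[0,-1,0,0],[0,-1,0,0],[0,-1,0,0]]]' >/dev/null; python3 to.py;python3 -c "
from h import *
cv2.imwrite('pics/s4.png',cv2.resize(env.read_camera('scene')[130:300,200:350],None,fx=3.5,fy=3.5,interpolation=cv2.INTER_CUBIC))
cv2.imwrite('pics/d4.png',cv2.resize(env.read_camera('side')[130:280,300:450],None,fx=3.5,fy=3.5,interpolation=cv2.INTER_CUBIC))"
```

```text
clk 15.85 tcp mm [ 596.14 -171.84  199.46] F [-0.78 -0.15 -3.22] T [ 0.02  0.04 -0.02] zhead 6.485805516123017 gap 25.25119938723843
tcp in stand 23.615365775523607 -4.0949782645332595
clk 16.25 tcp mm [ 596.07 -171.74  200.27] F [-1.02  0.12 -3.8 ] T [0.03 0.03 0.  ] zhead 6.491597182734241 gap 25.289181574929145
tcp in stand 23.544731554033532 -3.994591232507344
```

View pics/s4.png

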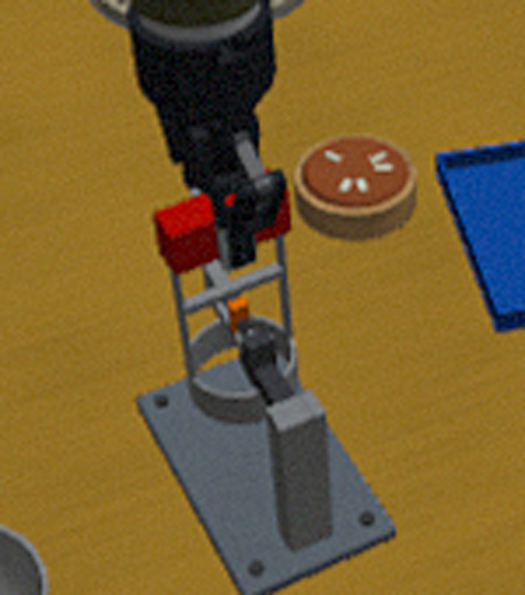

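View pics/d4.png

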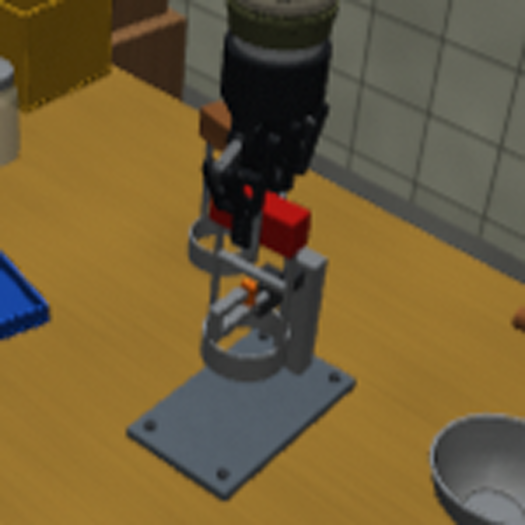

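The scene view shows the bar (crop row ~290) now above the orange keeper (~312). The contact torque is gone, so the cutter is free and I'll draw it forward level.

```bash
python3 -m inch '[[[0,0,-2,0],[0,0,-6,0],[0,0,-11,0],[-1,0,-17,0],[-1,0,-23,0],[-1,0,-29,0],[-1,0,-35,0],[-2,0,-41,0],[-2,0,-46,0],[-2,0,-50,0]]]' >/dev/null; python3 to.py; python3 -m inch '[[[0,0,-6,0],[-1,0,-12,0],[-1,0,-18,0],[-1,0,-24,0],[-1,0,-30,0],[-1,0,-36,0],[-2,0,-42,0],[-2,0,-48,0],[-2,0,-53,0],[-2,0,-56,0]]]' >/dev/null; python3 to.py .4865 .148 .25; 
```

```text
clk 17.35 tcp mm [ 545.69 -175.44  200.36] F [-0.29  0.07 -3.17] T [ 0.03 -0.02  0.03] zhead 6.48444899472204 gap 25.334403758925237
tcp in stand -26.96951962842919 -4.165111949465477
clk 18.35 tcp mm [ 489.8  -179.8   200.33] F [ 0.14  0.46 -3.12] T [-0.04 -0.05 -0.03] zhead 6.479870114842459 gap 25.562483740904256
tool shift [-326.08  -49.63   33.72]
tcp in stand -83.02796943900194 -4.617764099434715
```

```bash
python3 -m inch '[[[0,0,0,0],[0,0,0,0]]]' >/dev/null; python3 -c "
from h import *
s=env.read_camera('scene');d=env.read_camera('side');w=env.read_camera('wrist')
f=lambda a:cv2.resize(a,(400,400),interpolation=cv2.INTER_CUBIC)
cv2.imwrite('pics/c5.png',np.hstack([f(s[130:280,190:340]),f(d[130:280,240:390])]));cv2.imwrite('pics/w5.png',w)"; python3 to.py
```

```text
clk 18.7 tcp mm [ 490.53 -179.81  200.26] F [ 0.01 -0.22 -2.54] T [-0.03 -0.   -0.03] zhead 6.498067522420632 gap 25.314230884648204
tcp in stand -82.2962574542433 -4.676675353741433
```

View pics/c5.png

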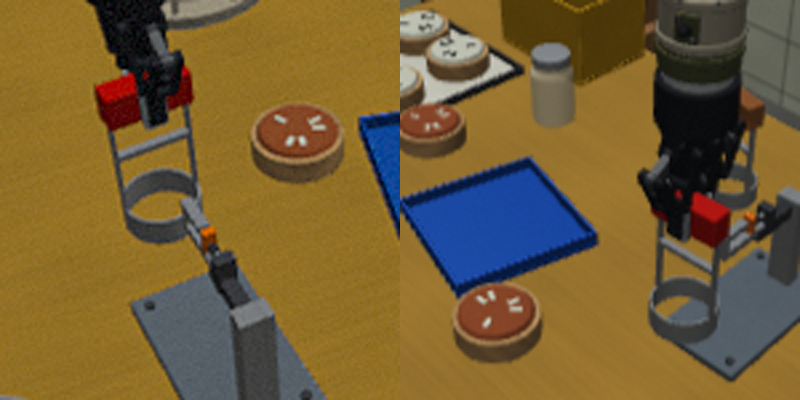

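View pics/w5.png

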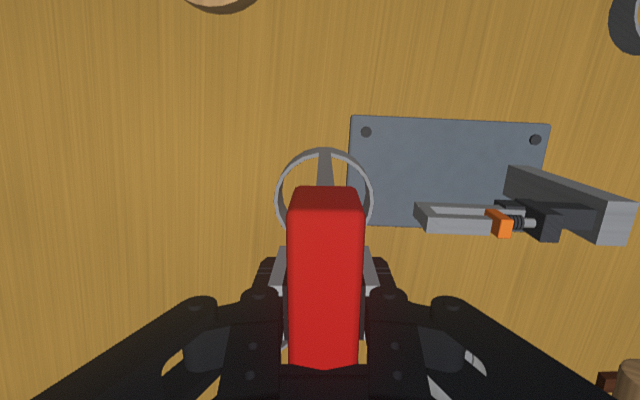

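The cutter is clear of the hook and its ring sits at the same wrist pixels (275–373) as before the lift, so it hasn't tilted. The keeper has sprung shut. Next I'll carry it to the tray.

```bash
python3 -m inch '[[[-5,0,0,0],[-15,-5,1,0],[-30,-10,3,0],[-50,-10,5,0],[-75,-10,8,0],[-100,-10,10,0],[-125,-10,13,0],[-150,-10,15,0],[-175,-10,18,0],[-200,-10,20,0]]]' >/dev/null; python3 -m inch '[[[-25,0,3,0],[-50,0,6,0],[-72,0,8,0],[-90,0,10,0],[-105,0,11,0],[-116,0,12,0],[-122,0,12,0],[-126,0,13,0],[-126,0,13,0],[-126,0,13,0]]]' >/dev/null; python3 to.py .4865 .1475 .145; python3 -c "
from h import *
s=env.read_camera('scene');d=env.read_camera('side');w=env.read_camera('wrist')
f=lambda a:cv2.resize(a,(400,400),interpolation=cv2.INTER_CUBIC)
cv2.imwrite('pics/c6.png',np.hstack([f(s[100:250,300:450]),f(d[110:260,190:340])]));cv2.imwrite('pics/w6.png',w)"
```

```text
clk 20.7 tcp mm [486.3  147.51 210.29] F [-0.02 -0.31 -2.61] T [ 0.   -0.02  0.  ] zhead 6.460520864739211 gap 25.39453718409865
tool shift [ 0.02 65.29  0.2 ]
tcp in stand -63.68514659227642 322.13681629653814
```

View pics/c6.png

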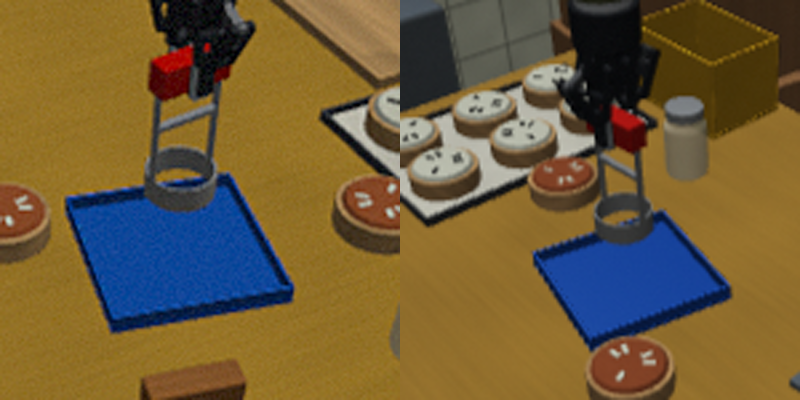

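View pics/w6.png

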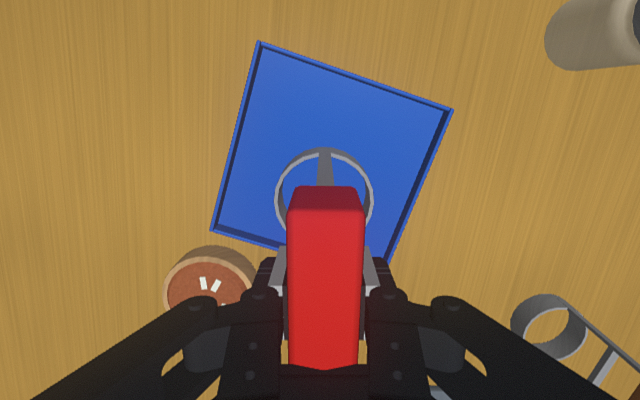

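The wrist view has the tray corners at (259,41), (453,108) and (211,230). I'll cross-check the tray centre from these, then lower.

```bash
python3 -c "
from h import *
s=env.get_state()
p=[plane('wrist',c,.022,s) for c in ((453,108),(211,230),(259,41))];print(p,(p[0]+p[1])/2)"
python3 -m inch '[[[0,4,0,0],[0,12,0,0],[0,22,0,0],[0,32,0,0],[0,42,0,0],[0,52,0,0],[0,61,0,0],[0,69,0,0],[0,75,0,0],[0,78,0,0]]]' >/dev/null; python3 -m inch '[[[0,0,0,0],[0,1,0,0],[0,2,0,0],[0,2,0,0],[0,2,0,0]]]' >/dev/null; python3 to.py
```

```text
[array([0.59732479, 0.2242077 , 0.022     ]), array([0.37793388, 0.07834052, 0.022     ]), array([0.41618387, 0.26089047, 0.022     ])] [0.48762933 0.15127411 0.022     ]
clk 22.35 tcp mm [486.37 147.89 130.49] F [-0.49  0.78 -3.1 ] T [-0.01  0.03  0.02] zhead 6.489383578215203 gap 25.380729171610447
tcp in stand -63.59167888013935 322.51236631502013
```

```bash
python3 -m inch '[[[0,0.5,0,0],[0,1,0,0],[0,1.5,0,0],[0,2,0,0],[0,2,0,0]]]' >/dev/null; python3 to.py;  python3 -m inch '[[[0,0.5,0,0],[0,1,0,0],[0,1,0,0],[0,1,0,0]]]' >/dev/null; python3 to.py;  python3 -m inch '[[[0,0.5,0,0],[0,1,0,0],[0,1,0,0],[0,1,0,0]]]' >/dev/null; python3 to.py
```

```text
clk 22.85 tcp mm [486.15 147.88 128.18] F [-0.49 -0.03 -2.45] T [-0.01  0.01  0.03] zhead 6.491081767089825 gap 25.538087485354943
tcp in stand -63.81238553211995 322.5123294726421
clk 23.25 tcp mm [486.21 147.89 127.29] F [-0.41 -0.47 -3.31] T [ 0.04  0.02 -0.04] zhead 6.489905722908882 gap 25.274731768299848
tcp in stand -63.747174271687825 322.5224120270441
clk 23.65 tcp mm [486.23 147.9  126.28] F [ 0.03  0.06 -2.4 ] T [-0.02  0.03  0.03] zhead 6.491448207076938 gap 25.3814717830012
tcp in stand -63.72772419869443 322.52923190210555
```

```bash
python3 -m inch '[[[0,0.5,0,0],[0,1,0,0],[0,1,0,0],[0,1,0,0]]]' >/dev/null; python3 to.py;  python3 -m inch '[[[0,0.5,0,0],[0,1,0,0],[0,1,0,0],[0,1,0,0]]]' >/dev/null; python3 to.py
```

```text
clk 24.05 tcp mm [486.4  147.95 125.76] F [-1.28  0.83  2.22] T [ 0.01  0.4  -0.05] zhead 6.4927525382987294 gap 25.239640692550278
tcp in stand -63.549391092806395 322.5716974879011
clk 24.45 tcp mm [486.52 148.13 125.67] F [-2.9   1.4   9.04] T [-0.09  1.04 -0.09] zhead 6.502202014979555 gap 25.59798481745723
tcp in stand -63.423259313271444 322.7369891889834
```

The ring has touched down (push-up force of 9 N). I'll ease the pressing and release.

```bash
python3 -m inch '[[[0,-0.3,0,0],[0,-0.6,0,0],[0,-0.6,0,0],[0,-0.6,0,0]]]' >/dev/null; python3 to.py;  python3 -m inch '[[[0,0,0,0],[0,0,0,0],[0,0,0,0],[0,0,0,0]]]' 34 >/dev/null; python3 to.py; python3 -m inch '[[[0,0,0,0],[0,0,0,0],[0,0,0,0],[0,0,0,0],[0,0,0,0],[0,0,0,0],[0,0,0,0]]]' 80 >/dev/null; python3 to.py; python3 -c "
from h import *
w=env.read_camera('wrist');cv2.imwrite('pics/w7.png',w)"
```

```text
clk 24.85 tcp mm [486.46 148.02 125.69] F [-3.1   0.12  7.03] T [-0.05  0.75 -0.02] zhead 6.495264507067054 gap 25.258496777915703
tcp in stand -63.488697380303755 322.6345878102163
clk 25.25 tcp mm [486.29 147.83 124.71] F [0.14 0.62 0.74] T [ 0.    0.   -0.01] zhead 6.484607675703814 gap 34.00903274419045
tcp in stand -63.67462404956824 322.45274448755816
clk 25.95 tcp mm [486.26 147.89 124.91] F [-0.42 -0.22  0.24] T [ 0.02 -0.01 -0.  ] zhead 6.490065309350029 gap 79.96352367287874
tcp in stand -63.69476273119326 322.51970181875384
```

View pics/w7.png

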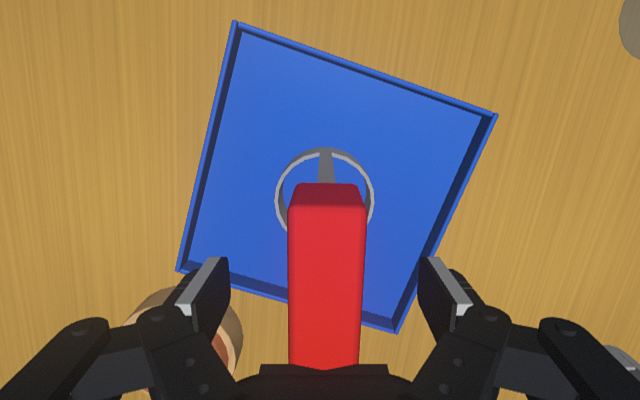

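The wrist view shows the fingers clear of the grip on both sides and the ring standing in mid-tray. I'll retreat straight up and check.

```bash
python3 -m inch '[[[0,-3,0,0],[0,-10,0,0],[0,-20,0,0],[0,-35,0,0],[0,-50,0,0],[0,-68,0,0],[0,-86,0,0],[0,-104,0,0],[0,-118,0,0],[0,-125,0,0]]]' >/dev/null; python3 -m inch '[[[0,0,0,0],[0,0,0,0],[0,0,0,0]]]' >/dev/null; python3 to.py; python3 -c "
from h import *
s=env.read_camera('scene');d=env.read_camera('side')
f=lambda a:cv2.resize(a,(400,400),interpolation=cv2.INTER_CUBIC)
cv2.imwrite('pics/c8.png',np.hstack([f(s[120:270,300:450]),f(d[140:290,200:350])]));cv2.imwrite('pics/s8.png',s)
cv2.imwrite('pics/w8.png',env.read_camera('wrist'))"
```

```text
clk 27.3 tcp mm [485.75 147.81 249.1 ] F [-0.83  0.1   0.39] T [ 0.01 -0.03  0.03] zhead 6.489137748365063 gap 80.12186021414392
tcp in stand -64.2141573851162 322.4714574905314
```

View pics/c8.png

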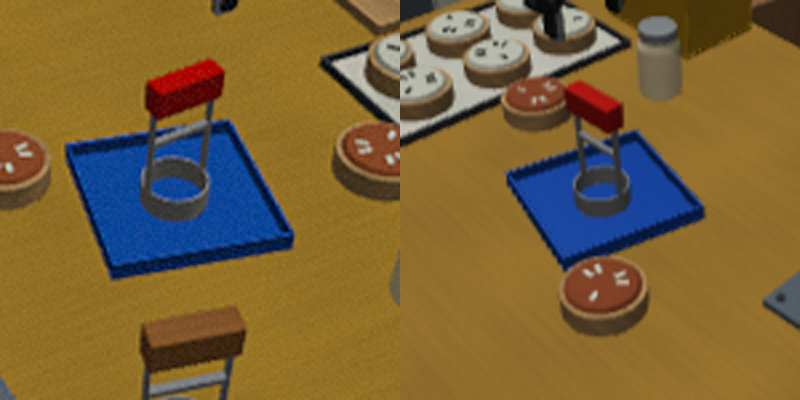

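View pics/s8.png

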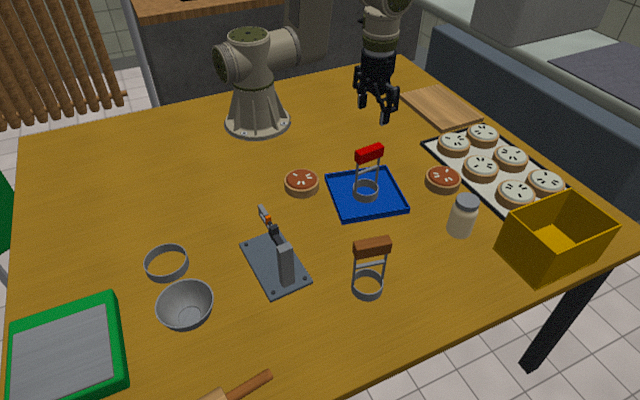

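The cutter stands in mid-tray (ring near (366,189), grip at (369,153)) and the hook is empty. I'll make one numeric check of its tilt and of the bystanders.

```bash
python3 - <<'E'
from h import *
np.set_printoptions(precision=4,suppress=True)
S=lambda x,y:(300+x*.375-.3,120+y*.375-.3); D=lambda x,y:(200+(x-400)*.375-.3,140+y*.375-.3)
# grip front-face bottom etc.: mask centroids
print("grip top -y/+x corner", tri([ray("scene",S(151,92)),ray("side",D(622,106))]))
print("grip top +y/-x corner", tri([ray("scene",S(213,61)),ray("side",D(567,90))]))
print("ring rim centre", tri([ray("scene",S(175,181)),ray("side",D(602,185))]))
a=cv2.imread("pics/scene0.png");b=cv2.imread("pics/s8.png")
m=(cv2.absdiff(a,b).max(2)>60).astype(np.uint8)
print([tuple(r[:4]) for r in cv2.connectedComponentsWithStats(m)[2][1:] if r[4]>12])
E
```

```text
grip top -y/+x corner (array([0.497 , 0.104 , 0.1676]), [0.001037045702004387, 0.001037045702004427])
grip top +y/-x corner (array([0.4744, 0.1847, 0.1622]), [0.0007703327539694625, 0.0007703327539696574])
ring rim centre (array([0.4869, 0.1473, 0.0304]), [0.00021322378215444856, 0.00021322378215451047])
[(np.int32(234), np.int32(0), np.int32(5), np.int32(12)), (np.int32(421), np.int32(0), np.int32(33), np.int32(21)), (np.int32(365), np.int32(6), np.int32(21), np.int32(11)), (np.int32(420), np.int32(9), np.int32(31), np.int32(24)), (np.int32(242), np.int32(22), np.int32(23), np.int32(7)), (np.int32(270), np.int32(26), np.int32(28), np.int32(27)), (np.int32(389), np.int32(30), np.int32(10), np.int32(6)), (np.int32(216), np.int32(43), np.int32(19), np.int32(15)), (np.int32(353), np.int32(55), np.int32(47), np.int32(71)), (np.int32(235), np.int32(57), np.int32(16), np.int32(9)), (np.int32(355), np.int32(142), np.int32(29), np.int32(27)), (np.int32(353), np.int32(167), np.int32(26), np.int32(36)), (np.int32(241), np.int32(185), np.int32(39), np.int32(53))]
```

```bash
python3 -c "
from workcell import env
print(env.hand_in(), env.get_state()['clock'])"
```

```text
the job is handed in; nothing more can be done
the job is handed in; nothing more can be done
```

The red cutter is off the hook and standing in the middle of the blue tray, released, and the job is handed in. The last clock reading was about 27 s of the 53 s allowed. `hand_in` reports no verdict, so these are my own checks.

**How it went:** I gripped the cutter at 60 N, raised it about 4 mm in the hook and pushed until I felt the keeper, then about 6.7 mm further. The sideways push at the wrist stayed between about 3 and 6 N at the points I read it. The bar came up and out with no snag on the lip. I then drew it about 107 mm forward, carried it over and lowered it in 1 mm steps until the ring touched.

**Last checks:**
- **Position:** the ring's top rim measured (0.487, 0.147, 0.030) m, within 4 mm of both tray-centre estimates. Those estimates differ by about 4 mm.
- **Upright:** the grip's centre sits about 3 mm off from above the ring, roughly 0.02 rad, which is about the size of the measuring error. The limit is 0.06 rad.
- **Keeper:** it looked shut by eye in the wrist picture taken after the cutter came off.
- **Bystanders:** comparing the first and last scene pictures showed changes only at the arm, the cutter's old place and the tray.

**Less certain:**
- **Keeper's stop:** I never felt a clear hard stop. The keeper travel is worked out from hand movement and force, and it eased back to about 6.2 mm during the lift.
- **Sideways friction:** while pushing there was an unplanned sideways force of up to about 2.5 N.
- **Touchdown:** the ring met the tray slightly on one edge, reaching about 9 N before I eased off and released.

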